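Find the cup lid that rocks and press it home

TASK

One of the four lidded cups in the take-out caddy has its lid only resting on its seal. Press lightly with the fingertips near the edge of the lids, feeling for the one that rocks, then press that lid down until it is home and flush all round; press only lightly on the lids that are already home. Do not lift any lid or disturb anything else, and finish with the hand clear.

Things in the scene. Friction and masses are not known exactly. Their poses are not given: they have to be found in the camera images.
- caddy: plywood take-out caddy, 236 x 236 mm and 60 mm high, standing on the counter and not moving. Origin: centre of its underside; z up, x and y along its sides. Four identical white cups stand fixed in it, centred 58 mm either side of its centre in x and in y; rims 85 mm wide, 120 mm above the counter.
- lid_1_top (a point): centre of the top of the round dark-green press-on lid on the cup at the caddy's (-x, +y) corner; z: the lid's upward normal. Lid (all four alike): rigid, 60 g, 92 mm diameter, 8 mm thick above the rim, with a 9 mm skirt outside it; flat top, small sip slot near the edge.
- lid_2_top (a point): centre of the top of the round dark-green press-on lid on the cup at the caddy's (-x, -y) corner; z: the lid's upward normal. Any lid that is home is level, top 128 mm above the counter, rests on the rim all round and does not tip; pressed, it gives evenly, 1 mm at 8 N, and comes back. The one that is not home (any of the four) floats level, 3 mm higher.
- lid_3_top (a point): centre of the top of the round dark-green press-on lid on the cup at the caddy's (+x, +y) corner; z: the lid's upward normal. The lid that is not home is held up by its seal at two opposite points of the rim, direction unknown: 1 to 2 N near the edge (25 to 35 mm from the middle) tips it about 4 degrees about the line through them; it may stay tipped when let go. Right over a point it does not tip.
- lid_4_top (a point): centre of the top of the round dark-green press-on lid on the cup at the caddy's (+x, -y) corner; z: the lid's upward normal. Each of the two points under the loose lid slides down 3 mm, and stays down, under about 8 N (16 N on the middle of the lid for both). A lid that was home from the start must not be pressed with more than 15 N.
- stirrer_pot: small steel pot with wooden stirrers, 34 mm diameter, 58 mm high, standing loose on the caddy's upper board in the middle between the cups; origin under its centre
- tamper: espresso tamper, steel base 58 mm diameter, dark wooden handle, 92 mm high, standing beside the caddy; origin under its centre
- espresso_cup: small white espresso cup, 62 mm diameter, 58 mm high, beside the caddy; origin under its centre
- milk_jug: steel milk jug, 92 mm diameter, 110 mm high; origin under its centre
- cup_stack: stack of paper cups upside down, 88 mm diameter, 96 mm high; origin under its centre
Things that resemble listed ones, but are neither listed nor needed, are in the scene too. What is shaped like the part that bears lid_3_top but blue is not meant. What is shaped like the part that bears lid_4_top but pink is not meant.

How it is judged:
On the way, in this order (a step that is already met when the one before it is completed fails the run):
1. the unseated lid has been made to rock: pressed by the fingers near its edge, it tips by more than 2 degrees (((angle between lid_1_top's own z axis and vertical above 0.035 rad and contact force between the fingers and lid_1 above 0.3 N) or (angle between lid_2_top's own z axis and vertical above 0.035 rad and contact force between the fingers and lid_2 above 0.3 N) or (angle between lid_3_top's own z axis and vertical above 0.035 rad and contact force between the fingers and lid_3 above 0.3 N) or (angle between lid_4_top's own z axis and vertical above 0.035 rad and contact force between the fingers and lid_4 above 0.3 N))), for 0.1 s.
2. all four lids are down on their rims and level (z of lid_1_top in the frame of caddy between 0.125 and 0.1295 m and angle between each of lid_1_top, lid_2_top, lid_3_top, lid_4_top's own z axis and vertical below 0.022 rad and z of lid_2_top in the frame of caddy between 0.125 and 0.1295 m and z of lid_3_top in the frame of caddy between 0.125 and 0.1295 m and z of lid_4_top in the frame of caddy between 0.125 and 0.1295 m), for 0.2 s.
At the end, for the whole second after the job is handed in: All four lids are home: the middle of each lid's top is at the height of a seated lid (128 mm above the counter, at most 1.5 mm more), each is level within 1.3 degrees, and all are at rest (all of step 2 and linear speed of each of lid_1, lid_2, lid_3, lid_4 below 0.02 m/s); the robot touches nothing.
It fails at once if a lid that was home from the start is pressed with more than 15 N ((contact force between the fingers and lid_1 above 15 N and distance of lid_1_top from where it was at the start of the episode below 0.0024 m and z of lid_1_top in the frame of caddy below 0.1283 m) or (contact force between the fingers and lid_2 above 15 N and distance of lid_2_top from where it was at the start of the episode below 0.0024 m and z of lid_2_top in the frame of caddy below 0.1283 m) or (contact force between the fingers and lid_3 above 15 N and distance of lid_3_top from where it was at the start of the episode below 0.0024 m and z of lid_3_top in the frame of caddy below 0.1283 m) or (contact force between the fingers and lid_4 above 15 N and distance of lid_4_top from where it was at the start of the episode below 0.0024 m and z of lid_4_top in the frame of caddy below 0.1283 m)).
It fails at once if a lid is lifted, or shoved off its cup (z of any of lid_1_top, lid_2_top, lid_3_top, lid_4_top in the frame of caddy above 0.139 m or distance of any of lid_1_top, lid_2_top, lid_3_top, lid_4_top from where it was at the start of the episode above 0.012 m).
It fails at once if a bystander is moved by more than 20 mm or tipped over (distance of any of stirrer_pot, tamper, espresso_cup, milk_jug, cup_stack from where it was at the start of the episode above 0.02 m or angle between any of stirrer_pot, tamper, espresso_cup, milk_jug, cup_stack's own z axis and vertical above 0.4 rad).
It also fails if it takes over 72 s, if anything falls off the work surface, if the arm or the gripper's body presses on something with over 40 N, if the wrist force passes 120 N, or if a joint passes its speed limit or range.

ROBOT

A 6-joint arm with a two-finger parallel gripper is mounted at the origin on the work surface. World frame = base frame: x ahead of the robot, y to its left, z up, the work surface at z = 0. Lengths are in m, angles in rad, forces in N, time in s.
With the tool pointing down it reaches from about 0.35 to 0.875 m from the base axis. Payload 4.2 kg.
Tool frame: the origin (TCP) lies at the very end of the fingers, on their centre line; the grasp point (between the pads) lies 19 mm behind it (arm.grasp_offset is the distance from the TCP to the grasp point, in m); z points along the fingers, y is the direction in which the jaws open and shut (so a half turn about z gives the same grasp; the last joint's range is limited). The gripper opens to 85 mm and grips with 20 to 120 N. Pads are 22 mm wide; open, the fingers measure 114 mm over their backs; the gripper's body (76 mm by 85 mm) begins 54 mm behind the grasp point. The pads swing forward as they close: fully open they stand 13 mm farther back than shut.
Start: joints at [-1.026, 0.385, 0.008, 0, -1.194, -0.259], TCP at [0.176, -0.6, 0.231] pointing down, gripper open.
Joint ranges: [-3.14, 3.14], [-1.21, 2.06], [-1.07, 1.41], [-3.16, 2.05], [-2.99, -0.16], [-3.1, 3.1]. Speed limits (rad/s): [2.79, 2.79, 3.14, 3.14, 3.14, 3.14].

INTERFACE

Orientations are given as a 3x3 rotation matrix whose columns are the frame's x, y, z axes.
In Python, from cell import arm gives the robot as it stands.
- The arm moves only by the shell command python3 -m crank 'ROWS'. ROWS is JSON, a list of rows, each a list of 7 numbers: the shift along the tool's x, y, z in cm, then the turn, a rotation vector about the tool's x, y, z in rad, then the closure in counts, from 0 (fully open) to 255 (shut). A call has 1 to 12 rows; each row is the pose to reach, as a shift and turn from the pose commanded when the call began, along the tool's axes at that moment; what a row does not reach only later rows make up. A row lasts 1/12 s, in which the tool goes at most 41.7 mm and 7.16 degrees, less where a joint would pass 70% of its speed; a pose out of reach is approached as far as the arm can. A call with a gripper value outside its range is refused whole. The fingers move at their own pace and stop on an object; the grip force is fixed at half the most. Time passes only in rows, so rows that repeat a pose let the fingers close. It gives the time, the measured TCP pose, the force and the opening at its end, in the units of the state.
- arm.get_obs(): the state, without advancing time (a new reading comes with each control period).
- arm.camera(name): name is "side" or "top"; returns (picture, depth): 420x560x3 uint8, red, green, blue; 420x560 float32, m along the optical axis (not along the pixel's ray), 0 where there is no reading.
- arm.get_calibration(name): a dict with "intrinsics" (3x3 intrinsics, pixels), "k1" (the pictures are not rectified: a ray, as slopes to the right and down, at radius r is drawn at 1 + k1 r^2 times it, then the intrinsics apply), "extrinsics" (4x4, takes a point from camera to world coordinates). Camera axes: x right, y down, z forward; pixel columns grow to the right and rows downward; lengths in m; the calibration is good to about 2 mm. A picture is of the moment at which its call begins. get_calibration takes no time and is no camera call.
- arm.hand_in(): hands the job in, once; it reports no verdict.
The state is a dict: "time": time; "joint_positions": joint angles; "joint_vel": joint speeds; "joint_torque": joint torques, N m; "tcp_pos": TCP position; "tcp_rot": TCP orientation; "wrist_force": force on the tool from outside, world axes, zero at the start; "torque": the same for the moment, N m; "width": finger opening in m.
Only numpy, scipy, OpenCV 4.12 (cv2) and the standard library are available. Lean on these libraries where they do the work, as an engineer would, in place of code of your own. Each camera call takes 0.05 s, during which the arm holds its last target. There are 200 camera calls.

## Working session

There is one attempt and no reset: what is moved stays moved. The work goes in short steps, Python scripts to look and compute and a shell command to move; the robot and the scene stay as the last step left them, time stands still between calls to the robot, and variables do not carry over. Pictures are saved under pics/ and viewed, about 8 in all and at most 12, crops included, and the job is handed in when it is done.

```bash
ls; mkdir -p pics
python3 - <<'E'
from cell import arm
import cv2,numpy as np
np.set_printoptions(precision=4,suppress=True)
o=arm.get_obs()
for k in o: print(k,np.array(o[k]).tolist() if k!='tcp_rot' else o[k])
for n in("side","top"):
    p,d=arm.camera(n); cv2.imwrite(f'pics/{n}0.png',p[:,:,::-1]); np.savez(f'{n}0.npz',p=p,d=d)
    print(n,arm.get_calibration(n))
E
```

```text
pics
time 0.0
joint_positions [-1.026425931067929, 0.38557645211254304, 0.006616799680839513, -0.00047738228897464157, -1.1940037599559417, -0.2585844289749255]
joint_vel [0.0007226137189887764, -0.0002713312417916986, -0.001102605183262273, 4.0325166069153455e-05, -0.0014304965570910912, -0.001221606938809949]
joint_torque [-0.0009038423922902439, -39.229280948638916, 18.83900821208954, 4.186162501573563, -0.004920841165585443, 1.076296342716887e-05]
tcp_pos [0.17603223182245203, -0.5990875664924106, 0.2302092524245636]
tcp_rot [[-0.9595 -0.2817 -0.0007]
 [-0.2817  0.9595  0.0021]
 [ 0.0001  0.0022 -1.    ]]
wrist_force [-0.2523301025510856, 0.9692544826777117, 0.07358090120958433]
torque [-0.01152121339334402, -0.013671380961288128, 0.0020542286322775766]
width 0.08510119381009293
side {'intrinsics': array([[473.7038,   0.    , 284.0617],
       [  0.    , 473.7038, 210.7136],
       [  0.    ,   0.    ,   1.    ]]), 'k1': -0.16047157176298632, 'extrinsics': array([[-0.9959, -0.0549,  0.0721,  0.4433],
       [-0.0886,  0.7571, -0.6472,  0.9108],
       [-0.0191, -0.651 , -0.7589,  0.9854],
       [ 0.    ,  0.    ,  0.    ,  1.    ]])}
top {'intrinsics': array([[482.6845,   0.    , 280.8058],
       [  0.    , 482.6845, 210.2994],
       [  0.    ,   0.    ,   1.    ]]), 'k1': 0.00596258175523474, 'extrinsics': array([[ 0.0005, -0.989 ,  0.1482,  0.3249],
       [-0.9999, -0.0028, -0.0155,  0.1988],
       [ 0.0158, -0.1482, -0.9888,  1.5335],
       [ 0.    ,  0.    ,  0.    ,  1.    ]])}
```

View pics/top0.png

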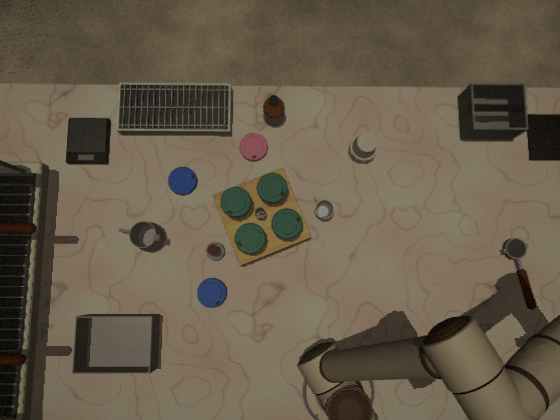

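View pics/side0.png

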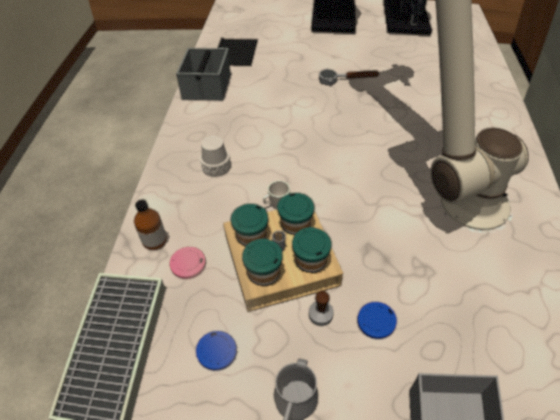

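The top view shows four green lids at about (236,202), (273,188), (287,224) and (251,239), with the pot at (261,213) between them. The tamper is at (215,250) and the espresso cup at (323,210). The side view shows the same lids at (250,223), (296,212), (312,250) and (263,261). Next I'll measure the lids in both views.

```bash
cat > h.py <<'E'
from cell import arm
import cv2,numpy as np
from scipy import ndimage as nd
np.set_printoptions(precision=4,suppress=True)
def ray(n,uv):
    c=arm.get_calibration(n);K=c['intrinsics']
    pts=cv2.undistortPoints(np.array(uv,float).reshape(-1,1,2),K,np.array([c['k1'],0,0,0,0.]))[:,0]
    return np.c_[pts,np.ones(len(pts))],c['extrinsics']
def world(n,uv,d):
    r,E=ray(n,uv); return (r*np.array(d)[:,None])@E[:3,:3].T+E[:3,3]
def plane(n,uv,z):
    r,E=ray(n,uv); w=r@E[:3,:3].T; return E[:3,3]+w*((z-E[2,3])/w[:,2])[:,None]
def lids(n,p,d):
    h=cv2.cvtColor(p,cv2.COLOR_RGB2HSV)
    m=(h[...,0]>65)&(h[...,0]<95)&(h[...,1]>90)
    l,k=nd.label(nd.binary_opening(m,iterations=2)); out=[]
    for i in range(1,k+1):
        v,u=np.nonzero(l==i)
        if len(u)<300: continue
        W=world(n,np.c_[u,v],d[v,u]); ok=(d[v,u]>0)&(W[:,2]>.122)&(W[:,2]<.14)
        W=W[ok]; A=np.c_[W[:,:2]-W[:,:2].mean(0),np.ones(len(W))]
        f=np.linalg.lstsq(A,W[:,2],rcond=None)[0]; r=W[:,2]-A@f
        (cx,cy),ax,an=cv2.fitEllipse(cv2.convexHull(np.c_[u,v][ok].astype(np.int32)))
        P=plane(n,[[cx,cy]],.128)[0]
        out.append((cx,cy,len(W),W.mean(0),np.ptp(W[:,:2],axis=0),f[:2],np.median(W[:,2]),r.std(),P))
    return out
E
python3 - <<'E'
from h import *
for n in("top","side"):
    z=np.load(n+'0.npz')
    for o in lids(n,z['p'],z['d']): print(n,*[np.round(x,4) for x in o])
E
```

```text
side 295.4223 207.6406 780 [0.4986 0.1678 0.1285] [0.0833 0.0855] [ 0.0029 -0.0192] 0.1286 0.0019 [0.4985 0.1679 0.128 ]
side 249.39 218.9134 793 [0.6044 0.2108 0.1287] [0.0824 0.0854] [ 0.0024 -0.0167] 0.1288 0.0019 [0.604  0.2108 0.128 ]
side 311.078 243.8045 943 [0.4554 0.2728 0.1285] [0.082  0.0888] [-0.0017 -0.0148] 0.1286 0.0018 [0.4554 0.2728 0.128 ]
side 262.6573 255.9811 1032 [0.5606 0.3166 0.1314] [0.0817 0.091 ] [ 0.0059 -0.0231] 0.1316 0.0019 [0.5603 0.3143 0.128 ]
```

The side-view depth puts lid D, at (0.560, 0.315), 3 mm above the others (0.1314 against 0.1286). I'll check this in the top view and work out the approach.

Run:
```python
from h import *
z=np.load('top0.npz');p,d=z['p'],z['d']
h=cv2.cvtColor(p,cv2.COLOR_RGB2HSV); print(h[202,236],h[224,287],h[188,273],h[239,251])
side=np.array([[.4985,.168],[.604,.2108],[.4554,.2728],[.560,.3145]])
for (u,v) in [(287,224),(273,188),(251,239),(236,202)]:
    yy,xx=np.mgrid[v-22:v+23,u-22:u+23]; 
    W=world('top',np.c_[xx.ravel(),yy.ravel()],d[yy,xx].ravel())
    H=h[yy,xx].reshape(-1,3)
    ok=(W[:,2]>.120)&(W[:,2]<.140)&(H[:,0]>60)&(H[:,0]<100)
    W=W[ok]; (c,r)=cv2.minEnclosingCircle(W[:,:2].astype(np.float32)*1000)
    print(len(W),W.mean(0),np.median(W[:,2]),c,r)
o=arm.get_obs();R=o['tcp_rot']
print(R.T@(np.array([.572,.344,.22])-o['tcp_pos'])*100)
```

```text
[ 72 101  73] [71 86 74] [69 83 74] [71 85 75]
670 [0.4972 0.1608 0.1271] 0.1271072615390172 (510.6314697265625, 174.72323608398438) 62.27232360839844
663 [0.6027 0.203  0.1271] 0.12727045963351413 (587.8705444335938, 187.1892852783203) 66.94599914550781
687 [0.4553 0.2651 0.1271] 0.12699710242811535 (470.19439697265625, 250.49639892578125) 66.36786651611328
692 [0.5606 0.3083 0.1299] 0.1299458764081154 (558.0671997070312, 282.9859619140625) 70.36689758300781
[-64.5623  79.3359   1.1836]
```

Top-view depth also has D higher, by 2.9 mm. The two views disagree by about 6 mm in y, so I'll take y ≈ 0.312 and refine it from close by. I'm moving above it now with the gripper shut.

```bash
python3 -m crank '[[-24,29.5,0,0,0,0,255],[-24,29.5,0,0,0,0,255],[-24,29.5,0,0,0,0,255],[-24,29.5,0,0,0,0,255],[-24,29.5,0,0,0,0,255],[-24,29.5,0,0,0,0,255],[-24,29.5,0,0,0,0,255],[-24,29.5,0,0,0,0,255],[-24,29.5,0,0,0,0,255],[-24,29.5,0,0,0,0,255]]'
python3 -m crank '[[-24,29.5,0,0,0,0,255],[-24,29.5,0,0,0,0,255],[-24,29.5,0,0,0,0,255],[-24,29.5,0,0,0,0,255],[-24,29.5,0,0,0,0,255],[-24,29.5,0,0,0,0,255],[-24,29.5,0,0,0,0,255],[-24,29.5,0,0,0,0,255],[-24,29.5,0,0,0,0,255],[-24,29.5,0,0,0,0,255]]'
python3 - <<'E'
from h import *
o=arm.get_obs();R=o['tcp_rot'];print(o['time'],o['tcp_pos'],R,o['width'],o['joint_positions'],o['wrist_force'])
print(R.T@(np.array([.572,.341,.16])-o['tcp_pos'])*100)
E
```

```text
time: 0.93
tcp_pos: [0.3246, -0.2446, 0.2314]
tcp_rot: [[-0.957, -0.289, 0.001], [-0.289, 0.957, 0.001], [-0.001, 0.0, -1.0]]
wrist_force: [0.3, 0.7, 0.4]
width: 0.0004
time: 1.77
tcp_pos: [0.4729, 0.1063, 0.2308]
tcp_rot: [[-0.958, -0.286, 0.001], [-0.286, 0.958, 0.0], [-0.001, 0.0, -1.0]]
wrist_force: [0.0, -0.9, 0.6]
width: 0.0002
1.7667 [0.4729 0.1063 0.2308] [[-0.9582 -0.2861  0.0012]
 [-0.2861  0.9582  0.0004]
 [-0.0013  0.     -1.    ]] 0.0001871804660744992 [ 0.5573  0.1442 -0.3262  0.0004 -1.0991 -1.8381] [ 0.0228 -0.8825  0.6442]
[-16.2005  19.6531   7.0998]
```

```bash
python3 -m crank '[[-16.2,19.7,0,0,0,0,255],[-16.2,19.7,0,0,0,0,255],[-16.2,19.7,0,0,0,0,255],[-16.2,19.7,0,0,0,0,255],[-16.2,19.7,0,0,0,0,255],[-16.2,19.7,0,0,0,0,255],[-16.2,19.7,0,0,0,0,255],[-16.2,19.7,4,0,0,0,255],[-16.2,19.7,8,0,0,0,255],[-16.2,19.7,8,0,0,0,255],[-16.2,19.7,8,0,0,0,255]]'
python3 - <<'E'
from h import *
o=arm.get_obs();print(o['time'],o['tcp_pos'],o['wrist_force'],o['torque'])
im=[]
for n in("side","top"):
    p,d=arm.camera(n);np.savez(n+'1.npz',p=p,d=d)
    # projection of TCP
    c=arm.get_calibration(n);E=np.linalg.inv(c['extrinsics'])
    q=cv2.projectPoints(o['tcp_pos'].reshape(1,3),cv2.Rodrigues(E[:3,:3])[0],E[:3,3],c['intrinsics'],np.array([c['k1'],0,0,0,0.]))[0].ravel();print(n,q)
    x,y=(265,255) if n=='side' else (240,205)
    im.append(cv2.resize(p[y-50:y+50,x-50:x+50,::-1],(400,400),interpolation=cv2.INTER_CUBIC))
cv2.imwrite('pics/c1.png',np.hstack(im))
E
```

```text
time: 2.68
tcp_pos: [0.5695, 0.3347, 0.149]
tcp_rot: [[-0.96, -0.282, -0.004], [-0.282, 0.96, -0.005], [0.006, -0.003, -1.0]]
wrist_force: [0.7, 0.1, 0.6]
width: 0.0002
2.6833 [0.5695 0.3347 0.149 ] [0.6609 0.1092 0.6158] [ 0.0211 -0.0481  0.0252]
side [256.7743 257.8034]
top [226.6083 197.5431]
```

View pics/c1.png

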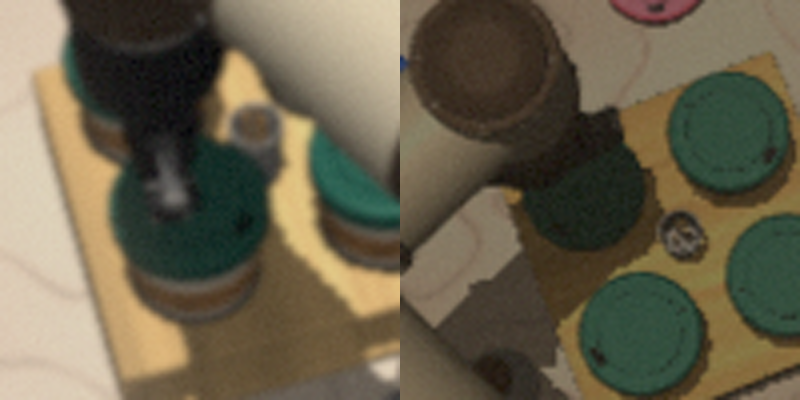

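The fingertip is over lid D. It sits about 10 mm in +x and 27 mm in +y from the lid's middle, roughly 29 mm out, as intended (tip at crop (175,212), lid centre near (189,200)). I'll lower it gently.

```bash
python3 -m crank '[[0,0,0.5,0,0,0,255],[0,0,1.0,0,0,0,255],[0,0,1.2,0,0,0,255],[0,0,1.2,0,0,0,255],[0,0,1.2,0,0,0,255],[0,0,1.2,0,0,0,255]]' | grep -v rot
python3 -m crank '[[0,0,0.1,0,0,0,255],[0,0,0.1,0,0,0,255]]' | egrep 'pos|for'
python3 -m crank '[[0,0,0.1,0,0,0,255],[0,0,0.1,0,0,0,255]]' | egrep 'pos|for'
python3 -c "
from h import *
o=arm.get_obs();print(o['time'],o['tcp_pos'],o['wrist_force'],o['torque'])"
```

```text
time: 3.28
tcp_pos: [0.5704, 0.3365, 0.1397]
wrist_force: [0.1, -0.4, -0.6]
width: 0.0003
tcp_pos: [0.5703, 0.3365, 0.1383]
wrist_force: [0.7, 0.0, -0.4]
tcp_pos: [0.5702, 0.3364, 0.1371]
wrist_force: [-0.5, 0.7, -1.1]
3.6167 [0.5702 0.3364 0.1371] [-0.5145  0.7424 -1.1205] [-0.0102 -0.0135 -0.0099]
```

```bash
python3 -m crank '[[0,0,0.15,0,0,0,255],[0,0,0.3,0,0,0,255],[0,0,0.3,0,0,0,255]]' | egrep 'pos|for'
python3 -m crank '[[0,0,0.05,0,0,0,255],[0,0,0.05,0,0,0,255],[0,0,0.05,0,0,0,255]]' | egrep 'pos|for'
python3 -m crank '[[0,0,0.05,0,0,0,255],[0,0,0.05,0,0,0,255],[0,0,0.05,0,0,0,255]]' | egrep 'pos|for'
python3 -m crank '[[0,0,0.05,0,0,0,255],[0,0,0.05,0,0,0,255],[0,0,0.05,0,0,0,255]]' | egrep 'pos|for'
python3 -m crank '[[0,0,0.05,0,0,0,255],[0,0,0.05,0,0,0,255],[0,0,0.05,0,0,0,255]]' | egrep 'pos|for'
python3 -c "
from h import *
o=arm.get_obs();print(o['time'],o['tcp_pos'],o['wrist_force'],o['torque'])"
```

```text
tcp_pos: [0.5701, 0.3363, 0.1338]
wrist_force: [0.1, -0.1, 0.0]
tcp_pos: [0.5703, 0.3364, 0.1338]
wrist_force: [0.1, -0.7, -0.4]
tcp_pos: [0.5703, 0.3365, 0.1333]
wrist_force: [-0.4, 0.2, 0.3]
tcp_pos: [0.5703, 0.3364, 0.1328]
wrist_force: [-0.9, 0.7, 0.4]
tcp_pos: [0.5703, 0.3364, 0.1323]
wrist_force: [-1.2, -0.0, 0.9]
4.8667 [0.5703 0.3364 0.1323] [-1.1975 -0.0047  0.9024] [-0.006   0.0034 -0.0029]
```

```bash
for i in 1 2 3 4; do python3 -m crank '[[0,0,0.05,0,0,0,255],[0,0,0.05,0,0,0,255],[0,0,0.05,0,0,0,255]]' | egrep 'pos|for'; done
python3 -c "
from h import *
o=arm.get_obs();print(o['time'],o['tcp_pos'],o['wrist_force'],o['torque'])"
```

```text
tcp_pos: [0.5703, 0.3364, 0.1318]
wrist_force: [-0.6, 0.7, -1.4]
tcp_pos: [0.5703, 0.3364, 0.1313]
wrist_force: [1.1, 0.2, 0.4]
tcp_pos: [0.5703, 0.3365, 0.1308]
wrist_force: [0.9, 0.0, 0.1]
tcp_pos: [0.5704, 0.3366, 0.1304]
wrist_force: [0.3, 0.6, 0.2]
5.8667 [0.5704 0.3366 0.1304] [0.2705 0.6402 0.2291] [0.1228 0.0011 0.0056]
```

```bash
for i in 1 2 3; do python3 -m crank '[[0,0,0.05,0,0,0,255],[0,0,0.05,0,0,0,255],[0,0,0.05,0,0,0,255]]' | egrep 'pos|for'
python3 -c "
from h import *
o=arm.get_obs();print(o['torque'])"; done
python3 - <<'E'
from h import *
p,d=arm.camera('side');np.savez('side2.npz',p=p,d=d)
for o in lids('side',p,d): print(*[np.round(x,4) for x in o])
E
```

```text
tcp_pos: [0.5704, 0.3366, 0.1299]
wrist_force: [-0.3, 0.6, 0.7]
[ 0.1553 -0.0793 -0.0056]
tcp_pos: [0.5705, 0.3367, 0.1296]
wrist_force: [-0.4, 0.5, 1.8]
[ 0.2625 -0.065  -0.0241]
tcp_pos: [0.5705, 0.3367, 0.1293]
wrist_force: [-0.4, 1.6, 3.4]
[0.263  0.0511 0.0486]
267.1891 257.1001 467 [0.5424 0.3186 0.1315] [0.0475 0.0853] [-0.0326 -0.0955] 0.132 0.0019 [0.5499 0.3165 0.128 ]
```

Lid D rocked. Its fitted slope changed by about 0.08 rad (4.7°) under 2–3 N, tipping towards the pressed side. Now I'll lift off, move over the middle and press it home.

```bash
python3 -m crank '[[0,0,-1,0,0,0,255],[0,0,-1.5,0,0,0,255],[1.5,-2.05,-1.5,0,0,0,255],[1.5,-2.05,-1.5,0,0,0,255],[1.5,-2.05,-0.5,0,0,0,255],[1.5,-2.05,-0.5,0,0,0,255],[1.5,-2.05,-0.5,0,0,0,255]]' | egrep 'time|pos|for'
for i in 1 2 3 4 5; do python3 -m crank '[[0,0,0.05,0,0,0,255],[0,0,0.1,0,0,0,255],[0,0,0.1,0,0,0,255],[0,0,0.1,0,0,0,255]]' | egrep 'pos|for'; done
python3 -c "
from h import *
o=arm.get_obs();print(o['time'],o['torque'])"
```

```text
time: 7.25
tcp_pos: [0.5614, 0.3124, 0.1327]
wrist_force: [1.2, -1.0, 0.7]
tcp_pos: [0.5618, 0.3128, 0.1328]
wrist_force: [-0.0, 0.5, 0.2]
tcp_pos: [0.5617, 0.3125, 0.1318]
wrist_force: [-0.3, -0.7, 1.0]
tcp_pos: [0.5618, 0.3126, 0.131]
wrist_force: [0.8, 0.5, 0.6]
tcp_pos: [0.5619, 0.3126, 0.1308]
wrist_force: [-2.3, -0.2, 5.4]
tcp_pos: [0.5619, 0.3127, 0.1306]
wrist_force: [-2.6, -1.2, 8.6]
8.9167 [-0.2367  0.9483  0.0015]
```

```bash
for i in 1 2 3 4 5; do python3 -m crank '[[0,0,0.05,0,0,0,255],[0,0,0.1,0,0,0,255],[0,0,0.1,0,0,0,255],[0,0,0.1,0,0,0,255]]' | egrep 'pos|for'; done
python3 -c "
from h import *
o=arm.get_obs();print(o['time'],o['torque'])"
```

```text
tcp_pos: [0.562, 0.3127, 0.1305]
wrist_force: [-5.3, -0.6, 10.7]
tcp_pos: [0.562, 0.3127, 0.1303]
wrist_force: [-5.0, -0.8, 15.1]
tcp_pos: [0.562, 0.3127, 0.1295]
wrist_force: [-5.0, -2.3, 14.8]
tcp_pos: [0.562, 0.3126, 0.1285]
wrist_force: [-6.3, -2.2, 15.2]
tcp_pos: [0.562, 0.3126, 0.1278]
wrist_force: [-6.7, -2.1, 17.0]
10.5833 [-0.58    1.9414  0.0345]
```

```bash
for i in 1 2 3; do python3 -m crank '[[0,0,0.05,0,0,0,255],[0,0,0.1,0,0,0,255],[0,0,0.1,0,0,0,255],[0,0,0.1,0,0,0,255]]' | egrep 'pos|for'; done
python3 - <<'E'
from h import *
print(arm.get_obs()['torque'])
p,d=arm.camera('side');np.savez('side3.npz',p=p,d=d)
for o in lids('side',p,d): print(*[np.round(x,4) for x in o])
E
```

```text
tcp_pos: [0.562, 0.3127, 0.1274]
wrist_force: [-7.7, -2.1, 18.7]
tcp_pos: [0.562, 0.3127, 0.1271]
wrist_force: [-8.0, -2.1, 20.2]
tcp_pos: [0.562, 0.3127, 0.1267]
wrist_force: [-10.1, -2.8, 22.9]
[-0.8685  2.8687  0.0485]
312.0759 242.7179 432 [0.4679 0.2881 0.1281] [0.0758 0.0692] [-0.0075 -0.0331] 0.1284 0.002 [0.4533 0.2696 0.128 ]
262.4845 257.4558 650 [0.5573 0.3261 0.1271] [0.0828 0.0821] [ 0.0056 -0.0206] 0.1271 0.0018 [0.5602 0.3182 0.128 ]
```

The lid followed the press down and is now level, at height 0.127 under load. I'll release, move the hand clear and measure all four lids.

```bash
python3 -m crank '[[0,0,-0.3,0,0,0,255],[0,0,-0.8,0,0,0,255],[0,0,-3,0,0,0,255],[0,0,-6,0,0,0,255],[0,0,-10,0,0,0,255],[0,0,-10,0,0,0,255]]' | egrep 'time|pos|for'
python3 -m crank '[[14,-17,0,0,0,0,255],[14,-17,0,0,0,0,255],[14,-17,0,0,0,0,255],[14,-17,0,0,0,0,255],[14,-17,0,0,0,0,255],[28,-34,0,0,0,0,255],[28,-34,0,0,0,0,255],[28,-34,0,0,0,0,255],[28,-34,0,0,0,0,255],[28,-34,0,0,0,0,255],[28,-34,0,0,0,0,255],[28,-34,0,0,0,0,255]]' | egrep 'time|pos|for'
python3 - <<'E'
from h import *
for i in range(2):
    p,d=arm.camera('side')
    for o in lids('side',p,d): print(*[np.round(x,4) for x in o])
cv2.imwrite('pics/side4.png',p[:,:,::-1])
p,d=arm.camera('top');h=cv2.cvtColor(p,cv2.COLOR_RGB2HSV)
for (u,v) in [(287,224),(273,188),(251,239),(236,202)]:
    yy,xx=np.mgrid[v-22:v+23,u-22:u+23]; H=h[yy,xx].reshape(-1,3)
    W=world('top',np.c_[xx.ravel(),yy.ravel()],d[yy,xx].ravel())
    W=W[(W[:,2]>.120)&(W[:,2]<.140)&(H[:,0]>60)&(H[:,0]<100)]; print(len(W),W.mean(0))
E
```

```text
time: 12.13
tcp_pos: [0.5654, 0.3146, 0.2292]
wrist_force: [0.7, 0.8, 2.5]
time: 13.13
tcp_pos: [0.3865, -0.0953, 0.2204]
wrist_force: [-0.6, 0.3, 0.4]
295.459 207.4292 772 [0.4986 0.1672 0.1285] [0.0829 0.0843] [ 0.0024 -0.0204] 0.1285 0.0019 [0.4984 0.1672 0.128 ]
249.4229 218.8992 800 [0.6042 0.2109 0.1287] [0.0828 0.0844] [ 0.0072 -0.0203] 0.1289 0.0019 [0.604  0.2108 0.128 ]
311.1515 243.9026 955 [0.4553 0.2731 0.1285] [0.0819 0.091 ] [ 0.0011 -0.0204] 0.1285 0.0018 [0.4552 0.2731 0.128 ]
262.6678 256.6212 1017 [0.5608 0.3158 0.1286] [0.0827 0.0882] [ 0.0035 -0.0141] 0.1287 0.0018 [0.5601 0.316  0.128 ]
295.387 207.6323 776 [0.4987 0.1676 0.1287] [0.0828 0.086 ] [ 0.0031 -0.0227] 0.1288 0.0019 [0.4985 0.1679 0.128 ]
249.4335 219.0475 795 [0.6043 0.2111 0.1288] [0.0828 0.0853] [ 0.0058 -0.0216] 0.1289 0.0018 [0.6039 0.2112 0.128 ]
311.1755 243.9144 957 [0.4553 0.273  0.1284] [0.0817 0.0889] [ 0.0047 -0.02  ] 0.1286 0.0018 [0.4552 0.2731 0.128 ]
262.5781 256.4072 1018 [0.5609 0.3157 0.1285] [0.0821 0.0897] [ 0.0025 -0.0168] 0.1285 0.0017 [0.5603 0.3154 0.128 ]
668 [0.4977 0.1608 0.1273]
670 [0.6025 0.2027 0.1273]
694 [0.4554 0.2648 0.1273]
682 [0.5605 0.3084 0.1271]
```

View pics/side4.png

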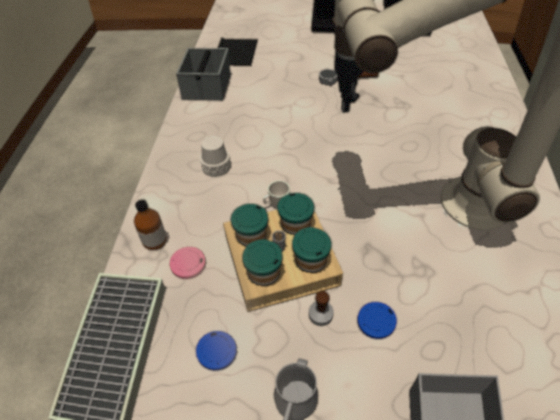

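The picture shows all four lids seated (250,223), (296,212), (312,250), (263,260). The bystanders are where they were, and the hand is clear near (346,100). Both views now give all four lids the same height. I'll let the arm settle, then hand in.

```bash
python3 -m crank '[[0,0,0,0,0,0,255],[0,0,0,0,0,0,255],[0,0,0,0,0,0,255],[0,0,0,0,0,0,255],[0,0,0,0,0,0,255],[0,0,0,0,0,0,255]]' | egrep 'time|pos|for'; python3 -c "
from cell import arm
print(arm.hand_in())"
```

```text
time: 13.78
tcp_pos: [0.389, -0.0923, 0.2207]
wrist_force: [-0.5, 0.2, 0.2]
the job is handed in; nothing more can be done
None
```

The loose lid is pressed home, all four lids are level on their rims, and the job is handed in at about 14 s with the hand clear.

- **Finding it:** Depth from both cameras showed the lid near (0.561, 0.313) standing about 3 mm above the others. I therefore pressed only that lid and did not feel the other three.
- **Rocking:** Pressed about 29 mm from its middle with roughly 2–3 N, it tipped by about 4.7°.
- **Pressing home:** I pressed on its middle up to about 23 N. It gave way at around 15 N and slid down until the force climbed again.
- **Last checks:** All four lids now measure alike: 0.1284–0.1288 m from the side camera, 0.1271–0.1273 m from the top. Their slopes match within about 0.4°. The side picture shows nothing else moved, and the wrist force is back to noise.
- **Disagreements:** The two cameras differ by about 7 mm in y and 1.5 mm in height for every lid, so I judged heights by comparing lids within one view. While pressing I also saw a sideways force of up to 10 N, but the lid moved no more than about 1 mm sideways.

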